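Load a bushing pack under the spring catches

TASK

Thread the red bushing down the post of the blue spring fixture until it sits flat on the yellow platform, then thread the bare-metal collar down on top of it. Press the pack down against the spring until the two brass catches snap out over the metal collar and hold it down by themselves. Leave the worn black bushing and the other loose things on the bench where they are.

Things in the scene. Friction and masses are not known exactly. Their poses are not given: they have to be found in the camera images.
- fixture: Fixed fixture: blue base 90 x 90 x 20 mm with an upright steel post, diameter 22 mm, its top 118 mm above the bench (the last 12 mm taper to 12 mm). Around the post is a sprung yellow platform; near the top two opposed brass spring catches stick out of the post along the fixture's x axis. Origin: centre of the base's underside, on the post's axis; z up.
- catch (a point): Point on the post's axis level with the catches' flat undersides, 99 mm above the bench. The catches stick out 5 mm from the post there and slope in to the post at 110 mm: a ring pushed down with a few newtons makes them retract and slides past, a ring let go on top of them stays up and may tip. They spring out over a ring once its top is below this point.
- post_tip (a point): Centre of the post's top, 118 mm above the fixture's origin.
- seat (a point): Centre of the upper face of the yellow platform (a disc of diameter 62 mm, 8 mm thick, around the post); 48 mm above the fixture's origin when up, moves down with the platform.
- platform (a joint): How far the yellow platform is pressed down, m: 0 up, 0.014 at its stop; its spring pushes up with 5 N (up) to 10 N (stop). With both 30 mm rings on it the pack's top is 108 mm above the bench and must go below 99 mm (joint 0.009) for the catches to snap over it; it then stays near 0.009.
- red_bushing: Loose red nylon ring, outer diameter 60 mm, bore 25 mm, 30 mm high, about 0.1 kg, standing on the bench with its bore upright. Origin: centre of its underside; z up along the bore. Goes on first.
- metal_collar: Loose bare aluminium ring, outer diameter 60 mm, bore 25 mm, 30 mm high, about 0.2 kg, standing on the bench with its bore upright. Origin: centre of its underside; z up along the bore. Goes on second.
- black_bushing: Loose worn black ring of the same size (60 mm outside, 30 mm high): to be left alone. Origin: centre of its underside.
- oil_bottle: Loose blue oil bottle, diameter 84 mm, 220 mm high. Origin: centre of its underside. Leave alone.
- spray_can: Loose green can, diameter 60 mm, 190 mm high. Origin: centre of its underside. Leave alone.
- oil_filter: Loose white oil filter, diameter 76 mm, 95 mm high. Origin: centre of its underside. Leave alone.
- wrench: Loose steel wrench, 170 mm long, lying flat. Origin: its middle, on the bench. Leave alone.
- screwdriver: Loose orange-handled screwdriver, 190 mm long, lying. Origin: its middle, on the bench. Leave alone.

How it is judged:
On the way, in this order (a step that is already met when the one before it is completed fails the run):
1. The red bushing sits flat on the platform, around the post, before the metal collar is brought over the post (z of red_bushing in the frame of seat between -0.004 and 0.004 m and horizontal distance between red_bushing and seat below 0.005 m and angle between red_bushing's own z axis and vertical below 0.1 rad and horizontal distance between metal_collar and seat above 0.04 m), for 0.2 s.
2. With the metal collar on top of the red bushing around the post, the pack is pressed down below the catches (z of red_bushing in the frame of seat between -0.004 and 0.004 m and horizontal distance between each of red_bushing, metal_collar and seat below 0.005 m and angle between each of red_bushing, metal_collar's own z axis and vertical below 0.1 rad and z of metal_collar in the frame of seat between 0.026 and 0.034 m and value of joint platform above 0.008 m), for 0.1 s.
At the end, for the whole second after the job is handed in: The red bushing sits on the platform (within 4 mm) and the metal collar on the red bushing (within 4 mm), both around the post (within 5 mm of its axis) and upright (within 0.1 rad), at rest, with the platform held down by more than 6 mm by the catches alone (z of red_bushing in the frame of seat between -0.004 and 0.004 m and horizontal distance between each of red_bushing, metal_collar and seat below 0.005 m and angle between each of red_bushing, metal_collar's own z axis and vertical below 0.1 rad and z of metal_collar in the frame of seat between 0.026 and 0.034 m and value of joint platform above 0.006 m and linear speed of each of metal_collar, red_bushing below 0.02 m/s); the robot touches nothing.
It fails at once if A bystander (black bushing, bottle, can, filter, wrench or screwdriver) is moved more than 30 mm (distance of any of black_bushing, oil_bottle, spray_can, oil_filter, wrench, screwdriver from where it was at the start of the episode above 0.03 m).
It also fails if it takes over 67 s, if anything falls off the work surface, if the arm or the gripper's body presses on something with over 40 N, if the wrist force passes 120 N, or if a joint passes its speed limit or range.

ROBOT

A 6-joint arm with a two-finger parallel gripper is mounted at the origin on the work surface. World frame = base frame: x ahead of the robot, y to its left, z up, the work surface at z = 0. Lengths are in m, angles in rad, forces in N, time in s.
With the tool pointing down it reaches from about 0.275 to 0.975 m from the base axis. Payload 8.4 kg.
Tool frame: the origin (TCP) lies on the mounting face of the last link; the fingertips stand 190 mm ahead of it and the grasp point (between the pads) lies 171 mm ahead of it; z points along the fingers, y is the line along which they close (so a half turn about z gives the same grasp; the last joint's range is limited). The gripper opens to 92 mm and grips with 3 to 60 N. Pads are 20 mm wide; open, the fingers measure 128 mm over their backs; the gripper's body (75 mm by 189 mm) begins 69 mm behind the grasp point.
Start: joints at [1.103, 0.353, 1.633, -0, 1.155, -0.002], TCP at [0.281, 0.558, 0.405] pointing down, gripper open.
Joint ranges: [-2.63, 2.63], [-0.92, 2.1], [0.06, 2.66], [-1.3, 4.44], [0, 2.69], [-3.02, 3.02]. Speed limits (rad/s): [2.22, 2.22, 2.79, 3.14, 3.14, 3.14].

INTERFACE

Orientations are given as a unit quaternion [w, x, y, z].
In Python, from bench import arm gives the robot as it stands.
- The arm moves only by the tool send_rows, never from a script. Its argument "rows" is a list of rows, each an object of numbers: "claw": the closure, from 0 (fully open) to 1 (shut); "dx", "dy", "dz": the shift along the tool's x, y, z in cm; "rx", "ry", "rz": the turn, a rotation vector about the tool's x, y, z in rad. A call has 1 to 20 rows; each row shifts and turns the commanded pose from where the row before left it, along the tool's axes as they then stand; what a row does not reach is not made up. A row lasts 1/10 s, in which the tool goes at most 50 mm and 8.59 degrees, less where a joint would pass 70% of its speed; a pose out of reach is approached as far as the arm can. A call is refused whole if a number of a shift passes 5 or a number of a turn 0.15, either way. A call with a gripper value outside its range is refused whole. The fingers move at their own pace and stop on an object; "newtons" is the grip in N (left out, the last holds). Time passes only in rows, so rows that do not move let the fingers close. It gives the time, the measured TCP pose, the force and the opening at its end, in the units of the state.
- arm.get_obs(): the state, without advancing time (a new reading comes with each control period).
- arm.get_image(name): name is "scene" or "top" or "wrist"; returns the picture (400x640x3 uint8, red, green, blue); there is no depth.
- arm.camera_params(name): a dict with "camera_matrix" (3x3 intrinsics, pixels), "R" (3x3) and "t" (3): a world point X has camera coordinates R X + t. Camera axes: x right, y down, z forward; pixel columns grow to the right and rows downward; lengths in m; the calibration is good to about 2 mm. The wrist camera is an equidistant fisheye: a pixel r from the principal point sees the ray r / f radians off the axis. A picture is of the moment at which its call begins: read the wrist's pose just before it. camera_params takes no time and is no camera call; for the wrist camera it gives the pose at the moment of the call.
- arm.sign_off(): hands the job in, once; it reports no verdict.
The state is a dict: "time": time; "qpos": joint angles; "qd": joint speeds; "tau": joint torques, N m; "tool_pos": TCP position; "orientation": TCP orientation; "contact_force": force on the tool from outside, world axes, zero at the start; "moment": the same for the moment, N m; "finger_gap": opening from 0.0 (shut) to 1.0 (fully open).
Only numpy, scipy, OpenCV 4.12 (cv2) and the standard library are available. Lean on these libraries where they do the work, as an engineer would, in place of code of your own. Each camera call takes 0.05 s, during which the arm holds its last target. There are 200 camera calls.

## Working session

There is one attempt and no reset: what is moved stays moved. The work goes in short steps, Python scripts to look and compute and a tool call to move; the robot and the scene stay as the last step left them, time stands still between calls to the robot, and variables do not carry over. Pictures are saved under pics/ and viewed, on a budget of 10 in all, crops included, one or two more only if the job needs it, and the job is handed in when it is done.

Besides the shell and the picture viewer there is one more tool, called after "Request:" as name([rows], argument=value, ...), one row to a line, values as JSON. send_rows: Moves the arm, as the interface text tells. Its arguments: {"type":"object","properties":{"rows":{"type":"array"},"newtons":{"type":"number"}},"required":["rows"]}

```bash
mkdir -p pics; ls; python3 - <<'E'
from bench import arm
import cv2,numpy as np
o=arm.get_obs();print({k:np.round(v,3).tolist() for k,v in o.items()})
for n in("top","scene"):
    p=arm.camera_params(n);print(n,{k:np.round(v,4).tolist() for k,v in p.items()})
    cv2.imwrite(f"pics/{n}0.png",arm.get_image(n)[:,:,::-1])
E
```

```text
pics
{'time': 0.0, 'qpos': [1.103, 0.354, 1.634, 0.0, 1.155, -0.002], 'qd': [0.002, -0.0, 0.001, -0.001, -0.0, 0.0], 'tau': [0.002, -59.384, -33.422, 0.07, 0.023, -0.0], 'tool_pos': [0.281, 0.558, 0.404], 'orientation': [-0.0, 0.231, 0.973, -0.001], 'contact_force': [0.268, -0.033, 0.488], 'moment': [-0.057, -0.086, -0.039], 'finger_gap': 0.998}
top {'camera_matrix': [[404.9586, 0.0, 320.6317], [0.0, 404.9586, 194.1143], [0.0, 0.0, 1.0]], 'R': [[0.0267, -0.9996, 0.0047], [-0.9934, -0.0271, -0.1118], [0.1119, -0.0017, -0.9937]], 't': [-0.006, 0.5731, 1.2335]}
scene {'camera_matrix': [[441.4905, 0.0, 314.9186], [0.0, 441.4905, 200.3765], [0.0, 0.0, 1.0]], 'R': [[-0.8466, 0.5321, 0.0049], [0.3899, 0.6266, -0.6748], [-0.3621, -0.5694, -0.738]], 't': [0.497, -0.1486, 1.484]}
```

View pics/top0.png

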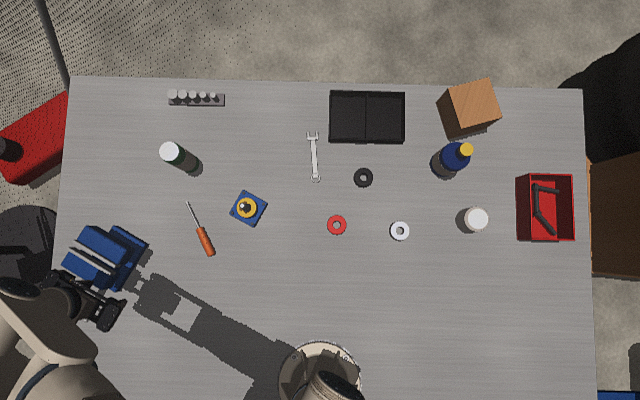

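View pics/scene0.png

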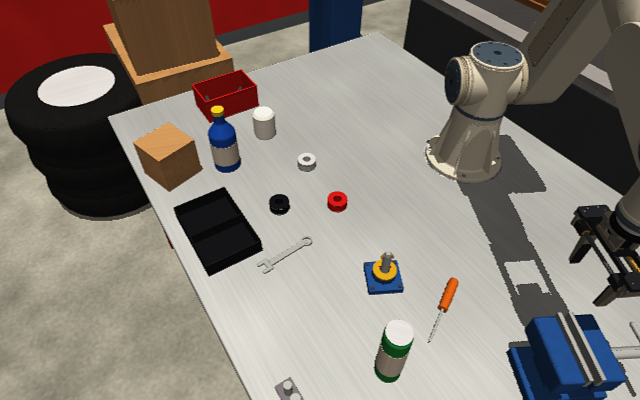

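Top view: red ring at about (337,225), metal collar (400,231), black bushing (363,177), and fixture (248,208). The scene view agrees, with red at (337,201), metal (307,161) and the fixture (384,270). Next I'll cast rays from both views.

```bash
cat > h.py <<'E'
import numpy as np,cv2
from bench import arm
def ray(p,u,v,fish=False):
    K=p["camera_matrix"]; R=np.array(p["R"]); t=np.array(p["t"])
    x=(u-K[0][2])/K[0][0]; y=(v-K[1][2])/K[1][1]
    d=np.array([x,y,1.])
    if fish:
        r=np.hypot(x,y); d=np.array([x/r*np.sin(r),y/r*np.sin(r),np.cos(r)]) if r>1e-9 else np.array([0,0,1.])
    return -R.T@t, R.T@d
def plane(p,u,v,z,fish=False):
    c,d=ray(p,u,v,fish); return c+d*(z-c[2])/d[2]
def rays(p,uv,z,fish=False): return np.array([plane(p,u,v,z,fish) for u,v in uv])
def cross(rs):
    A=sum(np.eye(3)-np.outer(d,d)/(d@d) for c,d in rs); b=sum((np.eye(3)-np.outer(d,d)/(d@d))@c for c,d in rs)
    return np.linalg.solve(A,b)
def hsv(im): return cv2.cvtColor(im,cv2.COLOR_RGB2HSV)
def cents(m,amin=30):
    n,l,s,c=cv2.connectedComponentsWithStats(m.astype(np.uint8))
    return [(s[i].tolist(),np.round(c[i],1).tolist()) for i in range(1,n) if s[i][4]>=amin]
E
python3 - <<'E'
from h import *
P={n:arm.camera_params(n) for n in("top","scene")}
I={n:cv2.imread(f"pics/{n}0.png")[:,:,::-1].copy() for n in P}
roi={"top":dict(red=(337,225),metal=(400,231),black=(363,177),fix=(248,208)),"scene":dict(red=(337,201),metal=(307,161),black=(279,204),fix=(384,270))}
C={}
for n in P:
    H=hsv(I[n]).astype(int);h,s,v=H[...,0],H[...,1],H[...,2]
    M=dict(red=((h<8)|(h>172))&(s>150)&(v>80),yel=(h>15)&(h<35)&(s>130)&(v>100),blue=(h>100)&(h<125)&(s>120)&(v>50),metal=(v>195)&(s<40),black=v<60)
    for k,(r,m) in dict(red=("red",M["red"]),metal=("metal",M["metal"]),black=("black",M["black"]),yel=("fix",M["yel"]),blue=("fix",M["blue"])).items():
        x,y=roi[n][r];w=np.zeros(m.shape,bool);w[y-24:y+25,x-24:x+25]=1
        mm=(m&w).astype(np.uint8)
        cs,_=cv2.findContours(mm,0,2);
        if not cs: print(n,k,"none");continue
        c=max(cs,key=cv2.contourArea);(cx,cy),wh,a=cv2.minAreaRect(c);b=cv2.boundingRect(c)
        mo=cv2.moments(c);g=(mo["m10"]/mo["m00"],mo["m01"]/mo["m00"])
        z=dict(red=.027 ,metal=.027,black=.027,yel=.048,blue=.018)[k]
        print(n,k,"area",cv2.contourArea(c),"bb",b,np.round(g,1),np.round(plane(P[n],*g,z),4),"angle",a)
        C[n,k]=g
        if k=="blue":
            print(np.round(rays(P[n],cv2.boxPoints(cv2.minAreaRect(np.vstack(cs))),.02)[:,:2],4).tolist())
for k in("red","metal","black","yel"):
    if("top",k) in C and("scene",k) in C: print(k,np.round(cross([ray(P[n],*C[n,k]) for n in P]),4))
E
```

```text
top red area 257.5 bb (327, 215, 19, 20) [336.2 224.4] [ 0.48   -0.0415  0.027 ] angle 45.0
top metal area 235.5 bb (391, 222, 18, 18) [399.6 230.3] [ 0.467  -0.2391  0.027 ] angle 90.0
top black area 264.0 bb (354, 168, 19, 20) [363.  177.3] [ 0.6306 -0.1227  0.027 ] angle 90.0
top yel area 273.0 bb (237, 198, 19, 20) [246.  207.3] [0.5242 0.2375 0.048 ] angle 90.0
top blue area 681.0 bb (231, 190, 36, 36) [248.1 207.8] [0.5251 0.2365 0.018 ] angle 29.74488067626953
[[0.5056, 0.2958], [0.584, 0.2557], [0.5426, 0.1782], [0.4648, 0.2186]]
scene red area 297.5 bb (328, 191, 19, 21) [336.7 201.1] [ 0.489  -0.0348  0.027 ] angle 90.0
scene metal area 156.5 bb (297, 153, 19, 12) [306.2 158.4] [ 0.4682 -0.2423  0.027 ] angle 90.0
scene black area 303.5 bb (270, 194, 20, 21) [279. 204.] [ 0.6395 -0.1149  0.027 ] angle 90.0
scene yel area 247.5 bb (373, 254, 24, 26) [384.1 270.4] [0.5318 0.2411 0.048 ] angle 41.6335334777832
scene blue area 554.0 bb (364, 260, 39, 34) [381.7 282.3] [0.544  0.2526 0.018 ] angle 85.76361083984375
[[0.5477, 0.1795], [0.46, 0.224], [0.5168, 0.3019], [0.5994, 0.2594]]
red [ 0.4814 -0.0428  0.0149]
metal [ 0.4681 -0.2397  0.0286]
black [ 0.6336 -0.1247  0.014 ]
yel [0.526 0.238 0.039]
```

Both views agree to within about 3 mm, so I have red at about (0.480,-0.042), metal (0.467,-0.240) and the fixture (0.525,0.237). Next I'll move above red and look with the wrist camera.

Request:
send_rows([
  {"claw": 0, "dx": -3.2, "dy": -3.2},
  {"dx": -3.2, "dy": -3.2},
  {"dx": -3.2, "dy": -3.2},
  {"dx": -3.2, "dy": -3.2},
  {"dx": -3.2, "dy": -3.2},
  {"dx": -3.2, "dy": -3.2},
  {"dx": -3.2, "dy": -3.2},
  {"dx": -3.2, "dy": -3.2},
  {"dx": -3.2, "dy": -3.2},
  {"dx": -3.2, "dy": -3.2},
  {"dx": -3.2, "dy": -3.2},
  {"dx": -3.2, "dy": -3.2},
  {"dx": -3.2, "dy": -3.2},
  {"dx": -3.2, "dy": -3.2},
  {"dz": 2},
  {"dz": 2},
  {},
  {},
  {},
])

```text
invalid input
```

```bash
python3 - <<'E'
from h import *
o=arm.get_obs();print({k:np.round(o[k],4).tolist() for k in("time","qpos","tool_pos","orientation","contact_force")})
p=arm.camera_params("wrist");print({k:np.round(v,4).tolist() for k,v in p.items()});print("cam",-np.array(p["R"]).T@p["t"])
im=arm.get_image("wrist");cv2.imwrite("pics/w1.png",im[:,:,::-1]);np.save("w1p.npy",p,allow_pickle=True)
E
```

```text
{'time': 0.1, 'qpos': [1.1026, 0.3536, 1.634, -0.0, 1.1552, -0.0024], 'tool_pos': [0.2806, 0.5582, 0.404], 'orientation': [-0.0001, 0.2308, 0.973, -0.0006], 'contact_force': [0.1605, -0.4572, 0.2295]}
{'camera_matrix': [[309.7069, 0.0, 313.2482], [0.0, 309.7069, 194.6623], [0.0, 0.0, 1.0]], 'R': [[0.4492, 0.8934, -0.0017], [0.8653, -0.4346, 0.2498], [0.2225, -0.1137, -0.9683]], 't': [-0.6232, -0.0281, 0.3903]}
cam [0.21744099 0.58891292 0.38391989]
```

View pics/w1.png

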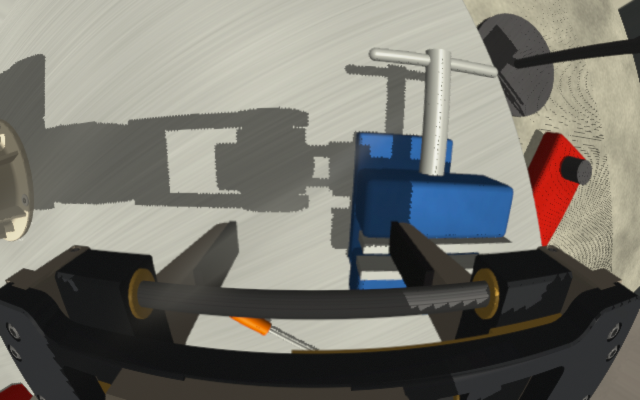

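The move was refused, and the wrist image still shows the start pose over the vise, with the fingertips at about (235,225) and (395,225). I'll retry with every key present in each row.

Request:
send_rows([
  {"claw": 0, "dx": -3.2, "dy": -3.2, "dz": 0, "rx": 0, "ry": 0, "rz": 0},
  {"claw": 0, "dx": -3.2, "dy": -3.2, "dz": 0, "rx": 0, "ry": 0, "rz": 0},
  {"claw": 0, "dx": -3.2, "dy": -3.2, "dz": 0, "rx": 0, "ry": 0, "rz": 0},
  {"claw": 0, "dx": -3.2, "dy": -3.2, "dz": 0, "rx": 0, "ry": 0, "rz": 0},
  {"claw": 0, "dx": -3.2, "dy": -3.2, "dz": 0, "rx": 0, "ry": 0, "rz": 0},
  {"claw": 0, "dx": -3.2, "dy": -3.2, "dz": 0, "rx": 0, "ry": 0, "rz": 0},
  {"claw": 0, "dx": -3.2, "dy": -3.2, "dz": 0, "rx": 0, "ry": 0, "rz": 0},
  {"claw": 0, "dx": -3.2, "dy": -3.2, "dz": 0, "rx": 0, "ry": 0, "rz": 0},
  {"claw": 0, "dx": -3.2, "dy": -3.2, "dz": 0, "rx": 0, "ry": 0, "rz": 0},
  {"claw": 0, "dx": -3.2, "dy": -3.2, "dz": 0, "rx": 0, "ry": 0, "rz": 0},
  {"claw": 0, "dx": -3.2, "dy": -3.2, "dz": 0, "rx": 0, "ry": 0, "rz": 0},
  {"claw": 0, "dx": -3.2, "dy": -3.2, "dz": 0, "rx": 0, "ry": 0, "rz": 0},
  {"claw": 0, "dx": -3.2, "dy": -3.2, "dz": 0, "rx": 0, "ry": 0, "rz": 0},
  {"claw": 0, "dx": 0, "dy": 0, "dz": 0, "rx": 0, "ry": 0, "rz": 0},
])

```text
time: 1.55
tool_pos: [0.4666, -0.0041, 0.4047]
orientation: [0.001, 0.233, 0.972, -0.001]
contact_force: [0.4, 0.9, -0.8]
finger_gap: 1.001
```

Request:
send_rows([
  {"claw": 0, "dx": -2.9, "dy": -2.8},
  {"claw": 0, "dz": 3},
  {"claw": 0, "dz": 3},
  {"claw": 0, "dz": 3},
  {"claw": 0},
  {"claw": 0},
])

```text
invalid input
```

```bash
cat > look.py <<'E'
from h import *
import sys
def snap(name):
    o=arm.get_obs();p=arm.camera_params("wrist");im=arm.get_image("wrist");cv2.imwrite(f"pics/{name}.png",im[:,:,::-1])
    print({k:np.round(o[k],4).tolist() for k in("time","tool_pos","orientation","contact_force","finger_gap")});return o,p,im
def totool(o,X):
    from scipy.spatial.transform import Rotation as Ro
    q=o["orientation"];return Ro.from_quat([q[1],q[2],q[3],q[0]]).inv().apply(np.array(X)-o["tool_pos"])
E
python3 - <<'E'
from look import *
o,p,im=snap("w2")
H=hsv(im).astype(int);h,s,v=H[...,0],H[...,1],H[...,2]
m=((h<8)|(h>172))&(s>150)&(v>60)
print(cents(m,100)); print("fixture/red in tool",totool(o,[.48,-.042,.03]))
E
```

```text
{'time': 1.55, 'tool_pos': [0.4666, -0.0041, 0.4047], 'orientation': [0.0006, 0.2329, 0.9725, -0.0006], 'contact_force': [0.368, 0.8675, -0.7838], 'finger_gap': 1.0011}
[([268, 173, 35, 28, 497], [284.0, 184.5]), ([269, 192, 47, 32, 773], [295.2, 209.8])]
fixture/red in tool [-0.02854389 -0.02742567  0.37481217]
```

View pics/w2.png

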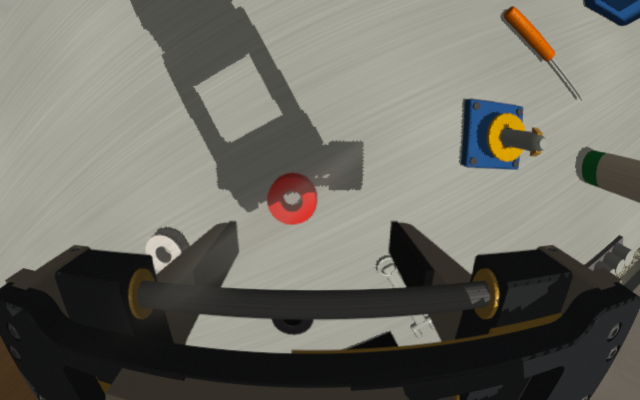

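The wrist view shows red at (292,199), the fixture at (495,135) and its post leaning right to about (545,142). Every row evidently needs all its keys. I'll measure red here and then approach.

```bash
cat >> look.py <<'E'
def redring(o,p,im):
    H=hsv(im).astype(int);h,s,v=H[...,0],H[...,1],H[...,2]
    m=(((h<8)|(h>172))&(s>110)&(v>40)).astype(np.uint8); m[260:]=0
    m=cv2.morphologyEx(m,cv2.MORPH_CLOSE,np.ones((5,5)))
    c=max(cv2.findContours(m,0,1)[0],key=cv2.contourArea);ringinfo(o,p,c)
def ringinfo(o,p,c):
    hull=cv2.convexHull(c);mo=cv2.moments(hull);g=(mo["m10"]/mo["m00"],mo["m01"]/mo["m00"])
    X=plane(p,*g,.015,True);W=rays(p,hull[:,0],.015,True)[:,:2]
    (cx,cy),r=cv2.minEnclosingCircle(W.astype(np.float32))
    print("px",np.round(g,1),"world",np.round(X,4),"circ",round(cx,4),round(cy,4),"r",round(r,4),"tool",np.round(totool(o,X),4))
E
python3 - <<'E'
from look import *
o=arm.get_obs();p=arm.camera_params("wrist");im=cv2.imread("pics/w2.png")[:,:,::-1].copy()
redring(o,p,im)
E
```

```text
px [291.8 198.6] world [ 0.4802 -0.0406  0.015 ] circ 0.4797 -0.0416 r 0.0336 tool [-0.0302 -0.0277  0.3895]
```

Request:
send_rows([
  {"claw": 0, "dx": -3.0, "dy": -2.75, "dz": 0, "rx": 0, "ry": 0, "rz": 0},
  {"claw": 0, "dx": 0, "dy": 0, "dz": 4, "rx": 0, "ry": 0, "rz": 0},
  {"claw": 0, "dx": 0, "dy": 0, "dz": 4, "rx": 0, "ry": 0, "rz": 0},
  {"claw": 0, "dx": 0, "dy": 0, "dz": 4, "rx": 0, "ry": 0, "rz": 0},
  {"claw": 0, "dx": 0, "dy": 0, "dz": 0, "rx": 0, "ry": 0, "rz": 0},
  {"claw": 0, "dx": 0, "dy": 0, "dz": 0, "rx": 0, "ry": 0, "rz": 0},
])

```text
time: 2.2
tool_pos: [0.4799, -0.0372, 0.2849]
orientation: [-0.001, 0.23, 0.973, -0.0]
contact_force: [0.1, 0.1, 0.4]
finger_gap: 1.001
```

```bash
python3 - <<'E'
from look import *
redring(*snap("w3"))
E
```

```text
{'time': 2.2, 'tool_pos': [0.4799, -0.0372, 0.2849], 'orientation': [-0.0009, 0.2303, 0.9731, -0.0], 'contact_force': [0.1357, 0.1476, 0.3553], 'finger_gap': 1.001}
px [309.8 206.2] world [ 0.4815 -0.0426  0.015 ] circ 0.4823 -0.0432 r 0.0338 tool [-0.0043 -0.004   0.2699]
```

Request:
send_rows([
  {"claw": 0, "dx": -0.4, "dy": -0.4, "dz": 2, "rx": 0, "ry": 0, "rz": 0},
  {"claw": 0, "dx": 0, "dy": 0, "dz": 3, "rx": 0, "ry": 0, "rz": 0},
  {"claw": 0, "dx": 0, "dy": 0, "dz": 3, "rx": 0, "ry": 0, "rz": 0},
  {"claw": 0, "dx": 0, "dy": 0, "dz": 1.2, "rx": 0, "ry": 0, "rz": 0},
  {"claw": 0, "dx": 0, "dy": 0, "dz": 0, "rx": 0, "ry": 0, "rz": 0},
  {"claw": 0, "dx": 0, "dy": 0, "dz": 0, "rx": 0, "ry": 0, "rz": 0},
])

```text
time: 2.85
tool_pos: [0.4826, -0.0434, 0.1942]
orientation: [0.001, 0.231, 0.973, 0.0]
contact_force: [-0.3, 0.1, -0.4]
finger_gap: 0.999
```

Request:
send_rows([
  {"claw": 1, "dx": 0, "dy": 0, "dz": 0, "rx": 0, "ry": 0, "rz": 0},
  {"claw": 1, "dx": 0, "dy": 0, "dz": 0, "rx": 0, "ry": 0, "rz": 0},
  {"claw": 1, "dx": 0, "dy": 0, "dz": 0, "rx": 0, "ry": 0, "rz": 0},
  {"claw": 1, "dx": 0, "dy": 0, "dz": 0, "rx": 0, "ry": 0, "rz": 0},
  {"claw": 1, "dx": 0, "dy": 0, "dz": 0, "rx": 0, "ry": 0, "rz": 0},
  {"claw": 1, "dx": 0, "dy": 0, "dz": 0, "rx": 0, "ry": 0, "rz": 0},
  {"claw": 1, "dx": 0, "dy": 0, "dz": 0, "rx": 0, "ry": 0, "rz": 0},
  {"claw": 1, "dx": 0, "dy": 0, "dz": 0, "rx": 0, "ry": 0, "rz": 0},
], newtons=35)

```text
time: 3.65
tool_pos: [0.482, -0.0435, 0.1931]
orientation: [0.0, 0.231, 0.973, 0.0]
contact_force: [-1.2, 1.0, 6.4]
finger_gap: 0.656
```

Request:
send_rows([
  {"claw": 1, "dx": 0, "dy": 0, "dz": -3, "rx": 0, "ry": 0, "rz": 0},
  {"claw": 1, "dx": 0, "dy": 0, "dz": -3.5, "rx": 0, "ry": 0, "rz": 0},
  {"claw": 1, "dx": 0, "dy": 0, "dz": -3.5, "rx": 0, "ry": 0, "rz": 0},
  {"claw": 1, "dx": 0, "dy": 0, "dz": -3.5, "rx": 0, "ry": 0, "rz": 0},
  {"claw": 1, "dx": 0, "dy": 0, "dz": -3.5, "rx": 0, "ry": 0, "rz": 0},
  {"claw": 1, "dx": 0, "dy": 3, "dz": 0, "rx": 0, "ry": 0, "rz": 0},
  {"claw": 1, "dx": 0, "dy": 3, "dz": 0, "rx": 0, "ry": 0, "rz": 0},
  {"claw": 1, "dx": 0, "dy": 3, "dz": 0, "rx": 0, "ry": 0, "rz": 0},
  {"claw": 1, "dx": 0, "dy": 3, "dz": 0, "rx": 0, "ry": 0, "rz": 0},
  {"claw": 1, "dx": 0, "dy": 3, "dz": 0, "rx": 0, "ry": 0, "rz": 0},
  {"claw": 1, "dx": 0, "dy": 3, "dz": 0, "rx": 0, "ry": 0, "rz": 0},
  {"claw": 1, "dx": 0, "dy": 3, "dz": 0, "rx": 0, "ry": 0, "rz": 0},
  {"claw": 1, "dx": 0, "dy": 3, "dz": 0, "rx": 0, "ry": 0, "rz": 0},
  {"claw": 1, "dx": 0, "dy": 3, "dz": 0, "rx": 0, "ry": 0, "rz": 0},
  {"claw": 1, "dx": 0, "dy": 0, "dz": 0, "rx": 0, "ry": 0, "rz": 0},
  {"claw": 1, "dx": 0, "dy": 0, "dz": 0, "rx": 0, "ry": 0, "rz": 0},
])

```text
time: 5.25
tool_pos: [0.6027, 0.1979, 0.3619]
orientation: [-0.001, 0.23, 0.973, -0.001]
contact_force: [0.2, 0.2, -1.6]
finger_gap: 0.655
```

```bash
python3 - <<'E'
from look import *
o,p,im=snap("w4")
print("fixture in tool",totool(o,[.525,.237,.118]),"cam",-np.array(p["R"]).T@p["t"])
np.savez("w4.npz",K=p["camera_matrix"],R=p["R"],t=p["t"])
c=im[60:300,140:500];cv2.imwrite("pics/w4c.png",cv2.resize(c,None,fx=2,fy=2,interpolation=cv2.INTER_NEAREST)[:,:,::-1])
E
```

```text
{'time': 5.25, 'tool_pos': [0.6027, 0.1979, 0.3619], 'orientation': [-0.0006, 0.2302, 0.9731, -0.0005], 'contact_force': [0.1555, 0.1816, -1.6374], 'finger_gap': 0.6546}
fixture in tool [0.0867394  0.00046161 0.24402743] cam [0.53947184 0.22851567 0.34187926]
```

View pics/w4c.png

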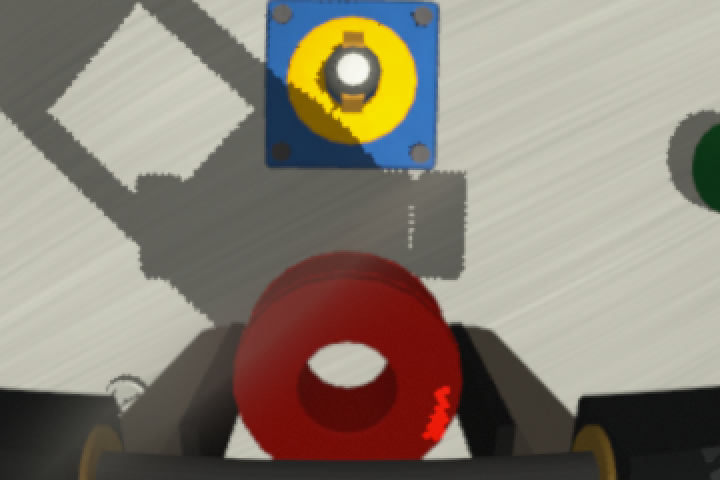

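The crop shows the post tip (white disc) at full-image (316,95) and the catches above and below it in the image, so the catches lie along tool x. The red ring is in hand with its bore near (314,253). I'll measure the tip, the platform circle and the bore rim.

```bash
cat >> look.py <<'E'
def circ(p,cnt,z):
    W=rays(p,cnt.reshape(-1,2).astype(float),z,True)[:,:2]
    A=np.c_[2*W,np.ones(len(W))];s=np.linalg.lstsq(A,(W**2).sum(1),rcond=None)[0]
    return s[:2],np.sqrt(s[2]+s[:2]@s[:2])
def comp(m,near,close=0):
    m=m.astype(np.uint8)
    if close: m=cv2.morphologyEx(m,cv2.MORPH_CLOSE,np.ones((close,close)))
    cs=[c for c in cv2.findContours(m,cv2.RETR_LIST,cv2.CHAIN_APPROX_NONE)[0] if cv2.contourArea(c)>20]
    return min(cs,key=lambda c:np.linalg.norm(c.reshape(-1,2).mean(0)-near))
E
python3 - <<'E'
from look import *
o=arm.get_obs();z=np.load("w4.npz");p=dict(camera_matrix=z["K"],R=z["R"],t=z["t"]);im=cv2.imread("pics/w4.png")[:,:,::-1].copy()
H=hsv(im).astype(int);h,s,v=H[...,0],H[...,1],H[...,2]
for nm,m,near,zz in(("tip",(v>200)&(s<50),(316,95),.118),("yel",(h>18)&(h<35)&(s>120)&(v>60),(316,100),.048)):
    c=comp(m,near); 
    if nm=="yel": c=cv2.convexHull(max(cv2.findContours(m.astype(np.uint8),0,1)[0],key=cv2.contourArea))
    x,r=circ(p,c,zz);print(nm,x,"r",r,"tool",totool(o,[*x,zz]))
print("v col",v[225:285:3,314].tolist());print("v row",v[253,282:346:3].tolist(),s[253,282:346:3].tolist())
face=((h<8)|(h>172))&(s>110)&(v>85)
for t in(70,85,100):
    face=((h<8)|(h>172))&(s>110)&(v>t);w=np.zeros_like(face);w[215:285,270:355]=1
    try:
        c=comp(~face&w,(314,253));x,r=circ(p,c,o["tool_pos"][2]-.163);print(t,cv2.boundingRect(c),x,r,totool(o,[*x,o["tool_pos"][2]-.163]))
    except Exception as e: print(e)
E
```

```text
tip [0.52561355 0.23748337] r 0.0053048220246625045 tool [0.08654754 0.00176364 0.2441546 ]
yel [0.52560098 0.23726445] r 0.0302001022451308 tool [0.08639353 0.00166131 0.3141547 ]
v col [119, 118, 165, 194, 193, 197, 192, 192, 192, 181, 86, 86, 86, 86, 87, 87, 87, 107, 120, 119]
v row [118, 118, 99, 79, 81, 83, 83, 84, 92, 115, 146, 138, 112, 91, 84, 84, 82, 80, 77, 107, 118, 118] [225, 229, 224, 219, 227, 227, 233, 231, 164, 104, 59, 68, 109, 171, 240, 234, 230, 236, 235, 238, 240, 242]
70 (294, 231, 40, 23) [0.59399725 0.20081918] 0.007591086552306135 [ 0.0090604  -0.0004247   0.16300951]
85 (304, 252, 20, 8) [0.59958737 0.1983923 ] 0.0031212801750439187 [ 2.97571077e-03 -8.45939594e-05  1.63003205e-01]
100 (288, 231, 51, 45) [0.59984802 0.19790018] 0.012484748704827093 [ 0.00252193 -0.00040738  0.16300323]
```

The tip and platform centres agree to 0.2 mm, and the bore radius comes out at 12.48 mm against 12.5. I'll shift by dx +8.4 and dy +0.2, then verify the pose.

Request:
send_rows([
  {"claw": 1, "dx": 2.8, "dy": 0.2, "dz": 0, "rx": 0, "ry": 0, "rz": 0},
  {"claw": 1, "dx": 2.8, "dy": 0, "dz": 0, "rx": 0, "ry": 0, "rz": 0},
  {"claw": 1, "dx": 2.8, "dy": 0, "dz": 0, "rx": 0, "ry": 0, "rz": 0},
  {"claw": 1, "dx": 0, "dy": 0, "dz": 2, "rx": 0, "ry": 0, "rz": 0},
  {"claw": 1, "dx": 0, "dy": 0, "dz": 2, "rx": 0, "ry": 0, "rz": 0},
  {"claw": 1, "dx": 0, "dy": 0, "dz": 0, "rx": 0, "ry": 0, "rz": 0},
  {"claw": 1, "dx": 0, "dy": 0, "dz": 0, "rx": 0, "ry": 0, "rz": 0},
  {"claw": 1, "dx": 0, "dy": 0, "dz": 0, "rx": 0, "ry": 0, "rz": 0},
])

```text
time: 6.1
tool_pos: [0.5293, 0.2368, 0.3237]
orientation: [0.0, 0.231, 0.973, 0.0]
contact_force: [0.7, 0.6, -1.5]
finger_gap: 0.652
```

```bash
cat >> look.py <<'E'
def inhand(name,hole,lo=100,crop=None):
    o,p,im=snap(name)
    print("tip in tool",np.round(totool(o,[.5256,.2374,.118]),4),"ring in tool",hole)
    return o,p,im
E
python3 - <<'E'
from look import *
inhand("w5",(.0025,-.0004))
E
```

```text
{'time': 6.1, 'tool_pos': [0.5293, 0.2368, 0.3237], 'orientation': [0.0005, 0.2311, 0.9729, 0.0003], 'contact_force': [0.6798, 0.5804, -1.5341], 'finger_gap': 0.6523}
tip in tool [ 0.0037 -0.0013  0.2057] ring in tool (0.0025, -0.0004)
```

Request:
send_rows([
  {"claw": 1, "dx": 0.12, "dy": -0.09, "dz": 0, "rx": 0, "ry": 0, "rz": 0},
  {"claw": 1, "dx": 0, "dy": 0, "dz": 0.6, "rx": 0, "ry": 0, "rz": 0},
  {"claw": 1, "dx": 0, "dy": 0, "dz": 0.6, "rx": 0, "ry": 0, "rz": 0},
  {"claw": 1, "dx": 0, "dy": 0, "dz": 0.6, "rx": 0, "ry": 0, "rz": 0},
  {"claw": 1, "dx": 0, "dy": 0, "dz": 0, "rx": 0, "ry": 0, "rz": 0},
  {"claw": 1, "dx": 0, "dy": 0, "dz": 0, "rx": 0, "ry": 0, "rz": 0},
])

```text
time: 6.75
tool_pos: [0.5274, 0.237, 0.3043]
orientation: [-0.0, 0.231, 0.973, -0.0]
contact_force: [0.1, -0.3, -0.8]
finger_gap: 0.653
```

Request:
send_rows([
  {"claw": 1, "dx": 0, "dy": 0, "dz": 0.5, "rx": 0, "ry": 0, "rz": 0},
  {"claw": 1, "dx": 0, "dy": 0, "dz": 0.5, "rx": 0, "ry": 0, "rz": 0},
  {"claw": 1, "dx": 0, "dy": 0, "dz": 0.5, "rx": 0, "ry": 0, "rz": 0},
  {"claw": 1, "dx": 0, "dy": 0, "dz": 0.5, "rx": 0, "ry": 0, "rz": 0},
  {"claw": 1, "dx": 0, "dy": 0, "dz": 0, "rx": 0, "ry": 0, "rz": 0},
  {"claw": 1, "dx": 0, "dy": 0, "dz": 0, "rx": 0, "ry": 0, "rz": 0},
])

```text
time: 7.35
tool_pos: [0.5274, 0.2371, 0.2842]
orientation: [-0.0, 0.231, 0.973, 0.0]
contact_force: [2.3, 3.4, -4.8]
finger_gap: 0.65
```

Request:
send_rows([
  {"claw": 1, "dx": 0, "dy": 0.07, "dz": 0.6, "rx": 0, "ry": 0, "rz": 0},
  {"claw": 1, "dx": 0, "dy": 0, "dz": 0.7, "rx": 0, "ry": 0, "rz": 0},
  {"claw": 1, "dx": 0, "dy": 0, "dz": 0.7, "rx": 0, "ry": 0, "rz": 0},
  {"claw": 1, "dx": 0, "dy": 0, "dz": 0.7, "rx": 0, "ry": 0, "rz": 0},
  {"claw": 1, "dx": 0, "dy": 0, "dz": 0.7, "rx": 0, "ry": 0, "rz": 0},
  {"claw": 1, "dx": 0, "dy": 0, "dz": 0.5, "rx": 0, "ry": 0, "rz": 0},
  {"claw": 1, "dx": 0, "dy": 0, "dz": 0, "rx": 0, "ry": 0, "rz": 0},
  {"claw": 1, "dx": 0, "dy": 0, "dz": 0, "rx": 0, "ry": 0, "rz": 0},
])

```text
time: 8.15
tool_pos: [0.5277, 0.2376, 0.2455]
orientation: [-0.0, 0.231, 0.973, -0.0]
contact_force: [-1.1, -0.0, -1.8]
finger_gap: 0.655
```

Request:
send_rows([
  {"claw": 1, "dx": 0, "dy": 0, "dz": 0.3, "rx": 0, "ry": 0, "rz": 0},
  {"claw": 1, "dx": 0, "dy": 0, "dz": 0.15, "rx": 0, "ry": 0, "rz": 0},
  {"claw": 1, "dx": 0, "dy": 0, "dz": 0, "rx": 0, "ry": 0, "rz": 0},
  {"claw": 1, "dx": 0, "dy": 0, "dz": 0, "rx": 0, "ry": 0, "rz": 0},
])

```text
time: 8.55
tool_pos: [0.5277, 0.2376, 0.2413]
orientation: [0.0, 0.231, 0.973, 0.0]
contact_force: [-0.1, 0.6, -1.0]
finger_gap: 0.649
```

Now I'll release, rise, and back off along the same path.

Request:
send_rows([
  {"claw": 0.3, "dx": 0, "dy": 0, "dz": 0, "rx": 0, "ry": 0, "rz": 0},
  {"claw": 0, "dx": 0, "dy": 0, "dz": 0, "rx": 0, "ry": 0, "rz": 0},
  {"claw": 0, "dx": 0, "dy": 0, "dz": 0, "rx": 0, "ry": 0, "rz": 0},
  {"claw": 0, "dx": 0, "dy": 0, "dz": 0, "rx": 0, "ry": 0, "rz": 0},
  {"claw": 0, "dx": 0, "dy": 0, "dz": 0, "rx": 0, "ry": 0, "rz": 0},
  {"claw": 0, "dx": 0, "dy": 0, "dz": -2, "rx": 0, "ry": 0, "rz": 0},
  {"claw": 0, "dx": 0, "dy": 0, "dz": -3, "rx": 0, "ry": 0, "rz": 0},
  {"claw": 0, "dx": 0, "dy": 0, "dz": -3, "rx": 0, "ry": 0, "rz": 0},
  {"claw": 0, "dx": 0, "dy": 0, "dz": -4, "rx": 0, "ry": 0, "rz": 0},
  {"claw": 0, "dx": -4, "dy": 0, "dz": 0, "rx": 0, "ry": 0, "rz": 0},
  {"claw": 0, "dx": -4, "dy": 0, "dz": 0, "rx": 0, "ry": 0, "rz": 0},
  {"claw": 0, "dx": 0, "dy": 0, "dz": 0, "rx": 0, "ry": 0, "rz": 0},
  {"claw": 0, "dx": 0, "dy": 0, "dz": 0, "rx": 0, "ry": 0, "rz": 0},
])

```text
time: 9.85
tool_pos: [0.5993, 0.2012, 0.3607]
orientation: [-0.0, 0.232, 0.973, -0.0]
contact_force: [-0.1, 1.0, -0.1]
finger_gap: 1.002
```

```bash
python3 - <<'E'
from look import *
o,p,im=snap("w6")
H=hsv(im).astype(int);h,s,v=H[...,0],H[...,1],H[...,2]
m=(((h<8)|(h>172))&(s>110)&(v>40)).astype(np.uint8)
c=cv2.convexHull(max(cv2.findContours(m,0,1)[0],key=cv2.contourArea))
for z in(.078,.107): x,r=circ(p,c,z);print(z,x,r)
cv2.imwrite("pics/w6c.png",cv2.resize(im[60:300,140:500],None,fx=2,fy=2)[:,:,::-1])
print("metal in tool",totool(o,[.467,-.2395,.03]))
E
```

```text
{'time': 9.85, 'tool_pos': [0.5993, 0.2012, 0.3607], 'orientation': [-0.0005, 0.2315, 0.9728, -0.0002], 'contact_force': [-0.1109, 0.9873, -0.1386], 'finger_gap': 1.0019}
0.078 [0.52587994 0.23722314] 0.02926093634116236
0.107 [0.52701303 0.23664542] 0.02603026146088883
metal in tool [-0.08067547 -0.45287005  0.33087948]
```

View pics/w6c.png

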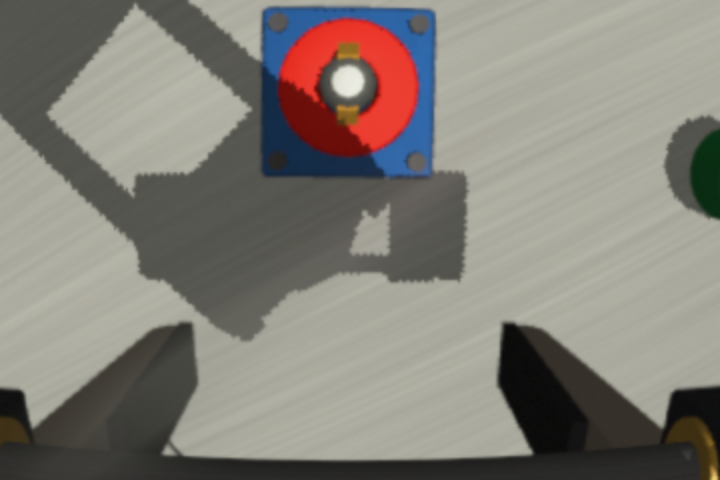

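Red is seated, with its outer circle at z=0.078 centred within 0.3 mm of the post at radius 29.3 mm, and both catches are out above it, in the crop at (348,50) and (348,115). Next, the collar.

Request:
send_rows([
  {"claw": 0, "dx": -0.8, "dy": -3.2, "dz": 0, "rx": 0, "ry": 0, "rz": 0},
  {"claw": 0, "dx": -0.8, "dy": -3.2, "dz": 0, "rx": 0, "ry": 0, "rz": 0},
  {"claw": 0, "dx": -0.8, "dy": -3.2, "dz": 0, "rx": 0, "ry": 0, "rz": 0},
  {"claw": 0, "dx": -0.8, "dy": -3.2, "dz": 0, "rx": 0, "ry": 0, "rz": 0},
  {"claw": 0, "dx": -0.8, "dy": -3.2, "dz": 0, "rx": 0, "ry": 0, "rz": 0},
  {"claw": 0, "dx": -0.8, "dy": -3.2, "dz": 0, "rx": 0, "ry": 0, "rz": 0},
  {"claw": 0, "dx": -0.8, "dy": -3.2, "dz": 0, "rx": 0, "ry": 0, "rz": 0},
  {"claw": 0, "dx": -0.8, "dy": -3.2, "dz": 0, "rx": 0, "ry": 0, "rz": 0},
  {"claw": 0, "dx": -0.8, "dy": -3.2, "dz": 0, "rx": 0, "ry": 0, "rz": 0},
  {"claw": 0, "dx": -0.8, "dy": -3.2, "dz": 0, "rx": 0, "ry": 0, "rz": 0},
  {"claw": 0, "dx": -0.8, "dy": -3.2, "dz": 0, "rx": 0, "ry": 0, "rz": 0},
  {"claw": 0, "dx": -0.8, "dy": -3.2, "dz": 0, "rx": 0, "ry": 0, "rz": 0},
  {"claw": 0, "dx": -0.8, "dy": -3.2, "dz": 0, "rx": 0, "ry": 0, "rz": 0},
  {"claw": 0, "dx": -0.8, "dy": -3.2, "dz": 0, "rx": 0, "ry": 0, "rz": 0},
  {"claw": 0, "dx": 0, "dy": 0, "dz": 2, "rx": 0, "ry": 0, "rz": 0},
  {"claw": 0, "dx": 0, "dy": 0, "dz": 2, "rx": 0, "ry": 0, "rz": 0},
  {"claw": 0, "dx": 0, "dy": 0, "dz": 2, "rx": 0, "ry": 0, "rz": 0},
  {"claw": 0, "dx": 0, "dy": 0, "dz": 0, "rx": 0, "ry": 0, "rz": 0},
  {"claw": 0, "dx": 0, "dy": 0, "dz": 0, "rx": 0, "ry": 0, "rz": 0},
])

```text
time: 11.8
tool_pos: [0.4979, -0.2481, 0.3013]
orientation: [-0.001, 0.23, 0.973, 0.0]
contact_force: [0.2, -0.4, 0.9]
finger_gap: 0.996
```

```bash
python3 - <<'E'
from look import *
o,p,im=snap("w7")
print("metal in tool",totool(o,[.467,-.2395,.03]))
cv2.imwrite("pics/w7c.png",cv2.resize(im[60:300,140:500],None,fx=2,fy=2)[:,:,::-1])
np.savez("w7.npz",K=p["camera_matrix"],R=p["R"],t=p["t"])
E
```

```text
{'time': 11.8, 'tool_pos': [0.4979, -0.2481, 0.3013], 'orientation': [-0.0006, 0.2304, 0.9731, 0.0002], 'contact_force': [0.2434, -0.3879, 0.8726], 'finger_gap': 0.996}
metal in tool [ 0.03112384 -0.00619775  0.2713138 ]
```

View pics/w7c.png

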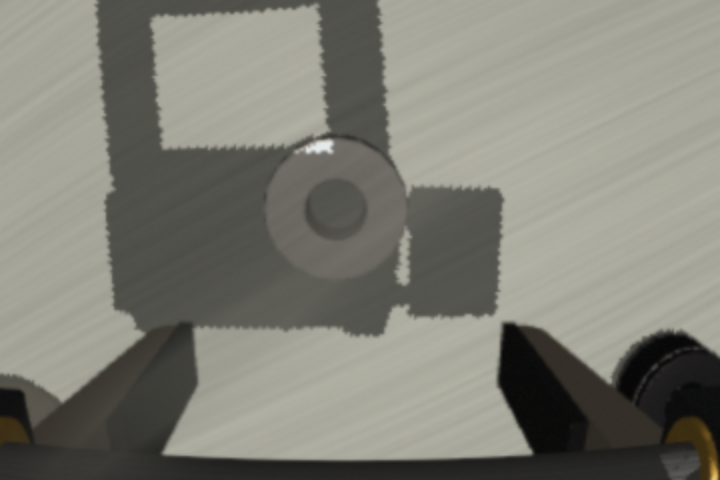

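The collar's top face is centred at crop (336,208), which is (308,164) in the full image, with a radius of about 35 px. The black bushing's edge is at lower right, clear of the fingers.

```bash
python3 - <<'E'
from look import *
o=arm.get_obs();z=np.load("w7.npz");p=dict(camera_matrix=z["K"],R=z["R"],t=z["t"])
a=np.arange(0,6.28,.2);c=np.c_[308+35.5*np.cos(a),164+35.5*np.sin(a)]
x,r=circ(p,c,.03);print(x,r,totool(o,[*x,.03]),"black",totool(o,[.6306,-.1227,.03]))
E
```

```text
[ 0.46759876 -0.23893248] 0.029421553113305847 [ 0.03169919 -0.00533087  0.27188983] black [-0.06186417  0.17165865  0.27193207]
```

Request:
send_rows([
  {"claw": 0, "dx": 1.6, "dy": -0.3, "dz": 0, "rx": 0, "ry": 0, "rz": 0},
  {"claw": 0, "dx": 1.5, "dy": -0.2, "dz": 0, "rx": 0, "ry": 0, "rz": 0},
  {"claw": 0, "dx": 0, "dy": 0, "dz": 3, "rx": 0, "ry": 0, "rz": 0},
  {"claw": 0, "dx": 0, "dy": 0, "dz": 3, "rx": 0, "ry": 0, "rz": 0},
  {"claw": 0, "dx": 0, "dy": 0, "dz": 3, "rx": 0, "ry": 0, "rz": 0},
  {"claw": 0, "dx": 0, "dy": 0, "dz": 1.8, "rx": 0, "ry": 0, "rz": 0},
  {"claw": 0, "dx": 0, "dy": 0, "dz": 0, "rx": 0, "ry": 0, "rz": 0},
  {"claw": 0, "dx": 0, "dy": 0, "dz": 0, "rx": 0, "ry": 0, "rz": 0},
])

```text
time: 12.65
tool_pos: [0.4687, -0.2395, 0.1942]
orientation: [0.0, 0.231, 0.973, -0.0]
contact_force: [-0.0, -0.6, 0.6]
finger_gap: 1.001
```

Request:
send_rows([
  {"claw": 1, "dx": 0, "dy": 0, "dz": 0, "rx": 0, "ry": 0, "rz": 0},
  {"claw": 1, "dx": 0, "dy": 0, "dz": 0, "rx": 0, "ry": 0, "rz": 0},
  {"claw": 1, "dx": 0, "dy": 0, "dz": 0, "rx": 0, "ry": 0, "rz": 0},
  {"claw": 1, "dx": 0, "dy": 0, "dz": 0, "rx": 0, "ry": 0, "rz": 0},
  {"claw": 1, "dx": 0, "dy": 0, "dz": 0, "rx": 0, "ry": 0, "rz": 0},
  {"claw": 1, "dx": 0, "dy": 0, "dz": 0, "rx": 0, "ry": 0, "rz": 0},
  {"claw": 1, "dx": 0, "dy": 0, "dz": 0, "rx": 0, "ry": 0, "rz": 0},
  {"claw": 1, "dx": 0, "dy": 0, "dz": -2, "rx": 0, "ry": 0, "rz": 0},
  {"claw": 1, "dx": 0, "dy": 0, "dz": -3.5, "rx": 0, "ry": 0, "rz": 0},
  {"claw": 1, "dx": 0, "dy": 0, "dz": -3.5, "rx": 0, "ry": 0, "rz": 0},
  {"claw": 1, "dx": 0, "dy": 0, "dz": -3.5, "rx": 0, "ry": 0, "rz": 0},
  {"claw": 1, "dx": 0, "dy": 0, "dz": -4.2, "rx": 0, "ry": 0, "rz": 0},
  {"claw": 1, "dx": 0, "dy": 0, "dz": 0, "rx": 0, "ry": 0, "rz": 0},
], newtons=50)

```text
time: 13.95
tool_pos: [0.4695, -0.2402, 0.3652]
orientation: [0.004, 0.231, 0.973, -0.001]
contact_force: [0.9, -0.3, -2.5]
finger_gap: 0.654
```

Request:
send_rows([
  {"claw": 1, "dx": 0.5, "dy": 3.0, "dz": 0, "rx": 0, "ry": 0, "rz": 0},
  {"claw": 1, "dx": 0.5, "dy": 3.0, "dz": 0, "rx": 0, "ry": 0, "rz": 0},
  {"claw": 1, "dx": 0.5, "dy": 3.0, "dz": 0, "rx": 0, "ry": 0, "rz": 0},
  {"claw": 1, "dx": 0.5, "dy": 3.0, "dz": 0, "rx": 0, "ry": 0, "rz": 0},
  {"claw": 1, "dx": 0.5, "dy": 3.0, "dz": 0, "rx": 0, "ry": 0, "rz": 0},
  {"claw": 1, "dx": 0.5, "dy": 3.0, "dz": 0, "rx": 0, "ry": 0, "rz": 0},
  {"claw": 1, "dx": 0.5, "dy": 3.0, "dz": 0, "rx": 0, "ry": 0, "rz": 0},
  {"claw": 1, "dx": 0.5, "dy": 3.0, "dz": 0, "rx": 0, "ry": 0, "rz": 0},
  {"claw": 1, "dx": 0.5, "dy": 3.0, "dz": 0, "rx": 0, "ry": 0, "rz": 0},
  {"claw": 1, "dx": 0.5, "dy": 3.0, "dz": 0, "rx": 0, "ry": 0, "rz": 0},
  {"claw": 1, "dx": 0.5, "dy": 3.0, "dz": 0, "rx": 0, "ry": 0, "rz": 0},
  {"claw": 1, "dx": 0.5, "dy": 3.0, "dz": 0, "rx": 0, "ry": 0, "rz": 0},
  {"claw": 1, "dx": 0.5, "dy": 3.0, "dz": 0, "rx": 0, "ry": 0, "rz": 0},
  {"claw": 1, "dx": 0.5, "dy": 3.0, "dz": 0, "rx": 0, "ry": 0, "rz": 0},
  {"claw": 1, "dx": 0.5, "dy": 3.0, "dz": 0, "rx": 0, "ry": 0, "rz": 0},
  {"claw": 1, "dx": 0, "dy": 0, "dz": 0, "rx": 0, "ry": 0, "rz": 0},
  {"claw": 1, "dx": 0, "dy": 0, "dz": 0, "rx": 0, "ry": 0, "rz": 0},
  {"claw": 1, "dx": 0, "dy": 0, "dz": 0, "rx": 0, "ry": 0, "rz": 0},
])

```text
time: 15.75
tool_pos: [0.6027, 0.1955, 0.3592]
orientation: [-0.001, 0.231, 0.973, -0.001]
contact_force: [-0.2, 0.5, -3.6]
finger_gap: 0.646
```

```bash
python3 - <<'E'
from look import *
o,p,im=snap("w8")
np.savez("w8.npz",K=p["camera_matrix"],R=p["R"],t=p["t"])
H=hsv(im).astype(int);h,s,v=H[...,0],H[...,1],H[...,2]
c=comp((v>200)&(s<50),(316,95));x,r=circ(p,c,.118);print("tip",x,r,totool(o,[*x,.118]))
print("tip old",totool(o,[.5256,.2374,.118]))
cv2.imwrite("pics/w8c.png",cv2.resize(im[60:300,140:500],None,fx=2,fy=2,interpolation=cv2.INTER_NEAREST)[:,:,::-1])
print(v[222:290:2,312].tolist());print(v[250,280:350:2].tolist())
E
```

```text
{'time': 15.75, 'tool_pos': [0.6027, 0.1955, 0.3592], 'orientation': [-0.0007, 0.2309, 0.973, -0.0006], 'contact_force': [-0.191, 0.537, -3.6152], 'finger_gap': 0.6459}
tip [0.52564896 0.23741506] 0.005199391159948538 [0.08742154 0.0031824  0.24128897]
tip old [0.08745851 0.00314694 0.24128907]
[117, 118, 119, 119, 115, 141, 183, 185, 185, 189, 191, 186, 184, 186, 187, 182, 120, 85, 83, 83, 85, 86, 83, 85, 86, 87, 87, 94, 121, 116, 114, 114, 118, 119]
[118, 115, 114, 114, 111, 81, 79, 79, 81, 86, 135, 171, 182, 184, 186, 187, 187, 185, 183, 184, 185, 184, 174, 136, 89, 78, 79, 78, 74, 105, 117, 119, 119, 120, 119]
```

View pics/w8c.png

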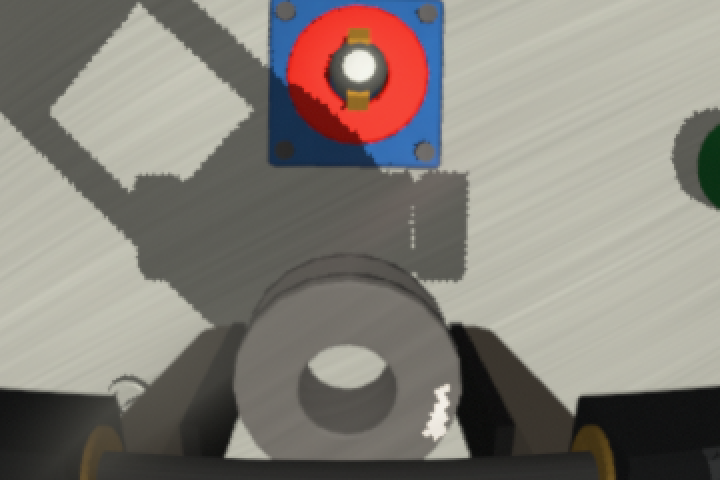

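The collar is in hand with its bore at crop x 298–397, y 344–433, almost where red's was. Red is still seated and the catches are out.

```bash
python3 - <<'E'
from look import *
o=arm.get_obs();z=np.load("w8.npz");p=dict(camera_matrix=z["K"],R=z["R"],t=z["t"]);im=cv2.imread("pics/w8.png")[:,:,::-1].copy()
v=hsv(im)[...,2].astype(int);w=np.zeros(v.shape,bool);w[222:284,275:352]=1
m=(cv2.morphologyEx((((v<103)|(v>132))&w).astype(np.uint8),cv2.MORPH_CLOSE,np.ones((5,5))))
c=comp(m,(314,253));Z=o["tool_pos"][2]-.163
x,r=circ(p,cv2.convexHull(c),Z);print(cv2.boundingRect(c),r,totool(o,[*x,Z]))
E
```

```text
(288, 232, 51, 45) 0.01270842893495744 [ 0.00209022 -0.00104465  0.16300319]
```

Request:
send_rows([
  {"claw": 1, "dx": 2.8, "dy": 0.4, "dz": 0, "rx": 0, "ry": 0, "rz": 0},
  {"claw": 1, "dx": 2.8, "dy": 0, "dz": 0, "rx": 0, "ry": 0, "rz": 0},
  {"claw": 1, "dx": 2.9, "dy": 0, "dz": 0, "rx": 0, "ry": 0, "rz": 0},
  {"claw": 1, "dx": 0, "dy": 0, "dz": 2, "rx": 0, "ry": 0, "rz": 0},
  {"claw": 1, "dx": 0, "dy": 0, "dz": 1.6, "rx": 0, "ry": 0, "rz": 0},
  {"claw": 1, "dx": 0, "dy": 0, "dz": 0, "rx": 0, "ry": 0, "rz": 0},
  {"claw": 1, "dx": 0, "dy": 0, "dz": 0, "rx": 0, "ry": 0, "rz": 0},
  {"claw": 1, "dx": 0, "dy": 0, "dz": 0, "rx": 0, "ry": 0, "rz": 0},
  {"claw": 1, "dx": 0, "dy": 0, "dz": 0, "rx": 0, "ry": 0, "rz": 0},
])

```text
time: 16.7
tool_pos: [0.5295, 0.2379, 0.325]
orientation: [0.001, 0.231, 0.973, 0.0]
contact_force: [-0.9, 0.7, -2.4]
finger_gap: 0.651
```

```bash
python3 - <<'E'
from look import *
o=arm.get_obs();print(o["tool_pos"],totool(o,[.5256,.2374,.118]))
E
```

```text
[0.52950855 0.23787104 0.32504101] [ 0.00344885 -0.00238935  0.20703593]
```

Request:
send_rows([
  {"claw": 1, "dx": 0.16, "dy": -0.11, "dz": 0, "rx": 0, "ry": 0, "rz": 0},
  {"claw": 1, "dx": 0, "dy": 0, "dz": 0.7, "rx": 0, "ry": 0, "rz": 0},
  {"claw": 1, "dx": 0, "dy": 0, "dz": 0.7, "rx": 0, "ry": 0, "rz": 0},
  {"claw": 1, "dx": 0, "dy": 0, "dz": 0.6, "rx": 0, "ry": 0, "rz": 0},
  {"claw": 1, "dx": 0, "dy": 0, "dz": 0, "rx": 0, "ry": 0, "rz": 0},
  {"claw": 1, "dx": 0, "dy": 0, "dz": 0, "rx": 0, "ry": 0, "rz": 0},
])

```text
time: 17.3
tool_pos: [0.5271, 0.2378, 0.3038]
orientation: [-0.0, 0.231, 0.973, -0.0]
contact_force: [0.1, 0.2, -2.0]
finger_gap: 0.65
```

Request:
send_rows([
  {"claw": 1, "dx": 0, "dy": 0, "dz": 0.5, "rx": 0, "ry": 0, "rz": 0},
  {"claw": 1, "dx": 0, "dy": 0, "dz": 0.5, "rx": 0, "ry": 0, "rz": 0},
  {"claw": 1, "dx": 0, "dy": 0, "dz": 0.5, "rx": 0, "ry": 0, "rz": 0},
  {"claw": 1, "dx": 0, "dy": 0, "dz": 0.5, "rx": 0, "ry": 0, "rz": 0},
  {"claw": 1, "dx": 0, "dy": 0, "dz": 0, "rx": 0, "ry": 0, "rz": 0},
  {"claw": 1, "dx": 0, "dy": 0, "dz": 0, "rx": 0, "ry": 0, "rz": 0},
])

```text
time: 17.9
tool_pos: [0.5271, 0.2379, 0.2837]
orientation: [-0.0, 0.231, 0.973, 0.0]
contact_force: [1.0, 2.4, -6.3]
finger_gap: 0.645
```

Request:
send_rows([
  {"claw": 1, "dx": 0, "dy": 0.03, "dz": 0.5, "rx": 0, "ry": 0, "rz": 0},
  {"claw": 1, "dx": 0, "dy": 0, "dz": 0.5, "rx": 0, "ry": 0, "rz": 0},
  {"claw": 1, "dx": 0, "dy": 0, "dz": 0.3, "rx": 0, "ry": 0, "rz": 0},
  {"claw": 1, "dx": 0, "dy": 0, "dz": 0.3, "rx": 0, "ry": 0, "rz": 0},
  {"claw": 1, "dx": 0, "dy": 0, "dz": 0.3, "rx": 0, "ry": 0, "rz": 0},
  {"claw": 1, "dx": 0, "dy": 0, "dz": 0.3, "rx": 0, "ry": 0, "rz": 0},
  {"claw": 1, "dx": 0, "dy": 0, "dz": 0, "rx": 0, "ry": 0, "rz": 0},
  {"claw": 1, "dx": 0, "dy": 0, "dz": 0, "rx": 0, "ry": 0, "rz": 0},
])

```text
time: 18.7
tool_pos: [0.5273, 0.238, 0.2623]
orientation: [0.0, 0.231, 0.973, -0.0]
contact_force: [-1.6, 0.1, 4.7]
finger_gap: 0.65
```

Request:
send_rows([
  {"claw": 1, "dx": 0, "dy": 0, "dz": 0.2, "rx": 0, "ry": 0, "rz": 0},
  {"claw": 1, "dx": 0, "dy": 0, "dz": 0.15, "rx": 0, "ry": 0, "rz": 0},
  {"claw": 1, "dx": 0, "dy": 0, "dz": 0, "rx": 0, "ry": 0, "rz": 0},
  {"claw": 1, "dx": 0, "dy": 0, "dz": 0, "rx": 0, "ry": 0, "rz": 0},
  {"claw": 1, "dx": 0, "dy": 0, "dz": 0, "rx": 0, "ry": 0, "rz": 0},
  {"claw": 1, "dx": 0, "dy": 0, "dz": 0, "rx": 0, "ry": 0, "rz": 0},
])

```text
time: 19.3
tool_pos: [0.5273, 0.238, 0.2589]
orientation: [0.0, 0.231, 0.973, -0.0]
contact_force: [-1.6, -0.4, 5.7]
finger_gap: 0.648
```

The TCP depth puts the platform at about 12 mm and the spring force fits, so I'll release and back off to inspect.

Request:
send_rows([
  {"claw": 0.3, "dx": 0, "dy": 0, "dz": 0, "rx": 0, "ry": 0, "rz": 0},
  {"claw": 0, "dx": 0, "dy": 0, "dz": 0, "rx": 0, "ry": 0, "rz": 0},
  {"claw": 0, "dx": 0, "dy": 0, "dz": 0, "rx": 0, "ry": 0, "rz": 0},
  {"claw": 0, "dx": 0, "dy": 0, "dz": 0, "rx": 0, "ry": 0, "rz": 0},
  {"claw": 0, "dx": 0, "dy": 0, "dz": 0, "rx": 0, "ry": 0, "rz": 0},
  {"claw": 0, "dx": 0, "dy": 0, "dz": -2, "rx": 0, "ry": 0, "rz": 0},
  {"claw": 0, "dx": 0, "dy": 0, "dz": -3, "rx": 0, "ry": 0, "rz": 0},
  {"claw": 0, "dx": 0, "dy": 0, "dz": -3, "rx": 0, "ry": 0, "rz": 0},
  {"claw": 0, "dx": 0, "dy": 0, "dz": -2, "rx": 0, "ry": 0, "rz": 0},
  {"claw": 0, "dx": -4, "dy": 0, "dz": 0, "rx": 0, "ry": 0, "rz": 0},
  {"claw": 0, "dx": -4, "dy": 0, "dz": 0, "rx": 0, "ry": 0, "rz": 0},
  {"claw": 0, "dx": 0, "dy": 0, "dz": 0, "rx": 0, "ry": 0, "rz": 0},
  {"claw": 0, "dx": 0, "dy": 0, "dz": 0, "rx": 0, "ry": 0, "rz": 0},
])

```text
time: 20.6
tool_pos: [0.5989, 0.2017, 0.3582]
orientation: [-0.0, 0.231, 0.973, -0.0]
contact_force: [-0.2, 0.3, -0.1]
finger_gap: 1.004
```

```bash
python3 - <<'E'
from look import *
o,p,im=snap("w9"); s=arm.get_image("scene")
a=cv2.resize(im[60:260,200:430],None,fx=1.7,fy=2);b=cv2.resize(s[215:315,330:445],(391,400),interpolation=cv2.INTER_CUBIC)
cv2.imwrite("pics/w9c.png",np.hstack([a,b])[:,:,::-1])
P=arm.camera_params("scene");R,t,K=[np.array(P[k]) for k in("R","t","camera_matrix")]
def pr(X):
    q=K@(R@np.array(X)+t);u=q[:2]/q[2];return np.round([(u[0]-330)*3.4+391,(u[1]-215)*4])
for z in(.039,.048,.069,.078,.099,.108,.118): print(z,pr([.5256,.2374,z]))
E
```

```text
{'time': 20.6, 'tool_pos': [0.5989, 0.2017, 0.3582], 'orientation': [-0.0005, 0.2315, 0.9728, -0.0001], 'contact_force': [-0.2035, 0.303, -0.1363], 'finger_gap': 1.0035}
0.039 [577. 221.]
0.048 [578. 213.]
0.069 [582. 194.]
0.078 [583. 186.]
0.099 [587. 167.]
0.108 [589. 158.]
0.118 [590. 148.]
```

View pics/w9c.png

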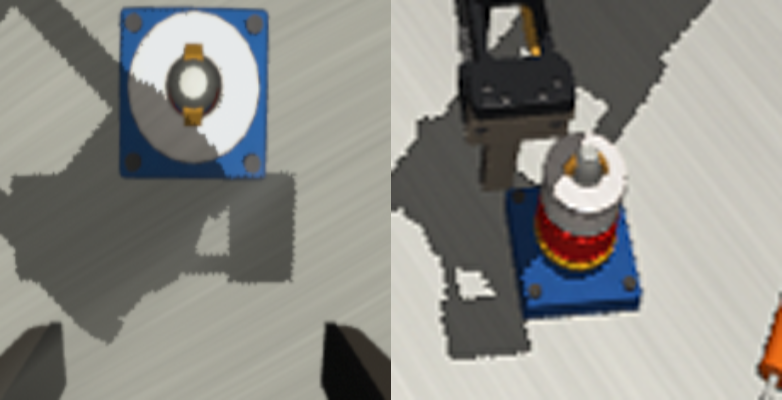

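Left: the collar is centred on the post, and both brass catches, at (193,52) and (193,115), lie over its top face. Right: the stack is upright and the yellow platform is low. I'll do one size check on the collar's top height, then hand in.

```bash
python3 - <<'E'
from look import *
o,p,im=snap("w10")
H=hsv(im).astype(int);h,s,v=H[...,0],H[...,1],H[...,2]
m=((v>215)&(s<30)).astype(np.uint8);m[:,:200]=0;m[:,430:]=0;m[160:]=0
c=max(cv2.findContours(m,0,1)[0],key=cv2.contourArea);hu=cv2.convexHull(c)[:,0]
# keep lit outer rim only: points ~far from post axis
for z in(.099,.108):
    W=rays(p,hu.astype(float),z,True)[:,:2];d=np.linalg.norm(W-[.5256,.2374],axis=1);k=d>.026
    x,r=circ(p,hu[k],z);print(z,k.sum(),x,r)
print(arm.sign_off())
E
```

```text
{'time': 20.7, 'tool_pos': [0.5979, 0.2023, 0.3582], 'orientation': [-0.0007, 0.2308, 0.973, -0.0003], 'contact_force': [-0.3732, -0.5369, -0.1333], 'finger_gap': 1.0013}
0.099 27 [0.52587177 0.23776151] 0.028299957507118435
0.108 26 [0.52620918 0.23743229] 0.02733241665622526
the job is handed in; nothing more can be done
None
```

The red bushing is seated on the platform and the metal collar sits on top of it, held down by both brass catches. I handed the job in at about 20.7 s; the hand-in reports no verdict.

- **Red bushing:** before I brought the collar over, its top face at seated height measured within 0.3 mm of the post axis. Its radius came out at 29.3 mm against 30 mm.
- **Press:** I pushed until the arm's depth put the platform at about 12 mm, with a measured force of 5.7 N upward, which fits the spring less the collar's weight.
- **After release:** the wrist picture shows both catches out over the collar's top face, and the stack stands upright with the gripper clear.
- **Collar position:** at a height of 99 mm it fits a circle centred within 0.5 mm of the post axis. The fitted radius was 28.3 mm against 30 mm, because only the lit part of the rim was used. It fits 99 mm better than 108 mm (27.3 mm), but the height check is weak by itself.

I saw no contact with the other objects. I did not measure their final positions.

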